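Shut and lock the battery hatch of a lab supply

TASK

With a fingertip, press the ajar battery hatch on top of the grey bench supply fully shut. Then set a fingertip in the slot of each of its two quarter-turn fasteners and turn it clockwise to its stop, so that both tongues lie over the hatch's edge and lock it. Do not lift the hatch open, do not turn a fastener before the hatch is down, and leave the other things on the instrument and the table where they are.

Things in the scene. Friction and masses are not known exactly. Their poses are not given: they have to be found in the camera images.
- case: the instrument: fixed grey battery-backed bench supply, 250 deep (x) x 400 wide (y) x 100 high; origin at the centre of its underside on the table, +x away from the robot, +y to the robot's left, turned about the vertical by its yaw. Its battery compartment on top is closed by the hatch
- hatch (a joint): opening angle of the hatch, rad: 0 = shut flat at a hard stop; starts ajar, 0.9 at most. Hinge line along the instrument's y at x = +110, 104 above the table, at the far side; the edge nearest the robot swings up. Stiff friction hinge: it stays where left; 2 to 5 N down near the free edge shut it
- hatch_edge (a point): middle of the hatch's free edge (nearest the robot), on its upper face. Hatch: flat aluminium plate 135 deep (x) x 262 wide (y) x 6 thick; x runs along the plate to the hinge, y along the edge, z is its upward normal. Shut, this point is at x = -25, y = 0 in the instrument's frame, 107 above the table
- left_latch (a joint): turn of the left fastener, rad: 0 = unlocked, tongue along the instrument's +y; grows clockwise seen from above to a hard stop at 1.571 = locked, tongue along the instrument's +x, over the hatch's free edge. Tongue's heading = instrument yaw + 1.571 - this value. Friction holds it where it is left; turning takes about 0.1 N m
- left_latch_slot (a point): the left fastener seen from the robot (x = -65, y = +85 in the instrument's frame): round black head, 72 across, 28 high, with a straight steel-floored finger slot 28 wide, 16 deep across its centre, open at both ends and on top. This point: slot floor on the turning axis, 12 above the instrument's top; y along the slot towards the tongue, z up
- left_latch_tongue (a point): tip of the left fastener's flat steel tongue, 18 wide, 4 thick, which sticks out of the head in line with the slot, to 63 from the turning axis; this point is on its upper face, 13 above the instrument's top
- right_latch (a joint): turn of the right fastener, rad: 0 = unlocked, tongue along the instrument's +y; grows clockwise seen from above to a hard stop at 1.571 = locked, tongue along the instrument's +x, over the hatch's free edge. Tongue's heading = instrument yaw + 1.571 - this value. Friction holds it where it is left; turning takes about 0.1 N m
- right_latch_slot (a point): the right fastener seen from the robot (x = -65, y = -85 in the instrument's frame): round black head, 72 across, 28 high, with a straight steel-floored finger slot 28 wide, 16 deep across its centre, open at both ends and on top. This point: slot floor on the turning axis, 12 above the instrument's top; y along the slot towards the tongue, z up
- right_latch_tongue (a point): tip of the right fastener's flat steel tongue, 18 wide, 4 thick, which sticks out of the head in line with the slot, to 63 from the turning axis; this point is on its upper face, 13 above the instrument's top
- coil: bystander: small wire-wound spool, 34 across, 32 tall, standing upright on the instrument's top beside the hatch; origin at the centre of its underside
- plug_block: bystander: small circuit block, 45 x 28 x 18 with two 10 tall metal pins, lying on the instrument's top beside the hatch; origin at the centre of its underside
- meter: bystander: handheld multimeter lying on its back on the table to the left of the instrument, 140 x 78 x 34 (knob to 44); origin at the centre of its underside
- beaker: bystander: open glass beaker, 68 across, 90 tall, on the table to the right of the instrument; origin at the centre of its underside
- magnet: bystander: dark bar magnet, 18 x 85 x 12, on the table between the robot and the instrument; origin at the centre of its underside
- gear_ring: bystander: flat plastic ring, 64 across, 14 high, on the table left of the instrument's front; origin at the centre of its underside
- notebook: bystander: closed notebook, 154 x 104 x 18, on the table right of the instrument's front; origin at the centre of its underside

How it is judged:
On the way, in this order (a step that is already met when the one before it is completed fails the run):
1. the hatch is pressed shut (within 0.03 rad), neither fastener yet locked (value of joint hatch below 0.03 rad and not (value of joint left_latch above 1.4 rad) and not (value of joint right_latch above 1.4 rad)), for 0.2 s.
2. both fasteners are turned to the locked position (past 1.4 of 1.571 rad) over the shut hatch (value of joint hatch below 0.03 rad and value of joint each of left_latch, right_latch above 1.4 rad), for 0.2 s.
At the end, for the whole second after the job is handed in: The hatch is shut within 0.03 rad (4 mm at its free edge), both fasteners stand past 1.4 rad (within 10 degrees of their locked stop), nothing is still moving, and every bystander is within 25 mm of where it was (all of step 2 and velocity of joint each of hatch, left_latch, right_latch below 0.05 rad/s and distance of each of coil, plug_block, meter, beaker, magnet, gear_ring, notebook from where it was at the start of the episode below 0.025 m); the robot touches nothing.
It fails at once if the hatch is lifted further open (past 0.5 rad) (value of joint hatch above 0.5 rad).
It fails at once if a fastener is turned in (past 0.8 rad) while the hatch is still up (above 0.08 rad) (value of joint hatch above 0.08 rad and value of joint any of left_latch, right_latch above 0.8 rad).
It fails at once if a bystander is moved, lifted or carried by more than 25 mm (distance of any of coil, plug_block, meter, beaker, magnet, gear_ring, notebook from where it was at the start of the episode above 0.025 m).
It also fails if it takes over 51 s, if anything falls off the work surface, if the arm or the gripper's body presses on something with over 40 N, if the wrist force passes 120 N, or if a joint passes its speed limit or range.

ROBOT

A 6-joint arm with a two-finger parallel gripper is mounted at the origin on the work surface. World frame = base frame: x ahead of the robot, y to its left, z up, the work surface at z = 0. Lengths are in m, angles in rad, forces in N, time in s.
With the tool pointing down it reaches from about 0.3 to 0.775 m from the base axis. Payload 14.6 kg.
Tool frame: the origin (TCP) lies midway between the tips of the shut fingers; the grasp point (between the pads) lies 19 mm behind it (ctrl.grip_depth is the distance from the TCP to the grasp point, in m); z points along the fingers, x is the direction in which the jaws open and shut, and the axes are right-handed (so a half turn about z gives the same grasp; the last joint's range is limited). The gripper opens to 94 mm and grips with 3 to 60 N. Pads are 16 mm wide; open, the fingers measure 119 mm over their backs; the gripper's body (75 mm by 177 mm) begins 78 mm behind the grasp point.
Start: joints at [-1.403, 0.3, 1.521, -0, 1.321, -0.067], TCP at [0.128, -0.535, 0.205] pointing down, gripper open.
Joint ranges: [-3.03, 3.03], [-0.79, 2.21], [0.23, 2.52], [-1.04, 4.18], [0, 3.07], [-2.55, 2.55]. Speed limits (rad/s): [2.22, 2.22, 2.57, 3.14, 3.14, 3.14].

INTERFACE

Orientations are given as [roll, pitch, yaw] about the fixed x, y, z axes, in that order (R = Rz(yaw) Ry(pitch) Rx(roll)).
In Python, from station import ctrl gives the robot as it stands.
- The arm moves only by the tool play_rows, never from a script. Its argument "steps" is a list that holds one entry, the list of rows, each a list of 7 numbers: the shift along the tool's x, y, z in cm, then the turn, a rotation vector about the tool's x, y, z in rad, then the opening, from 0 (shut) to 1 (fully open). In form: [[[x, y, z, ax, ay, az, hand], ...]]. A call has 1 to 20 rows; each row is the pose to reach, as a shift and turn from the pose measured when the call began, along the tool's axes at that moment; what a row does not reach only later rows make up. A row lasts 1/12 s, in which the tool goes at most 41.7 mm and 7.16 degrees, less where a joint would pass 70% of its speed; a pose out of reach is approached as far as the arm can. A call with a gripper value outside its range is refused whole. The fingers move at their own pace and stop on an object; "force" is the grip in N (left out, the last holds). Time passes only in rows, so rows that repeat a pose let the fingers close. It gives the time, the measured TCP pose, the force and the opening at its end, in the units of the state.
- ctrl.get_obs(): the state, without advancing time (a new reading comes with each control period).
- ctrl.camera(name): name is "scene" or "top"; returns a dict with "frame" (384x512x3 uint8, blue, green, red), "fovy" (degrees; the focal length in pixels is half the picture's height over the tangent of half this angle, whatever the lens; pixels are square), "cx", "cy" (the principal point, pixels), "world_to_cam" (4x4, takes a point from world to camera coordinates). Camera axes: x right, y up, looking along -z (the intrinsics and any distortion apply to the point x, -y, -z); pixel columns grow to the right and rows downward; lengths in m; the calibration is good to about 2 mm. A picture is of the moment at which its call begins. There is no depth.
- ctrl.hand_in(): hands the job in, once; it reports no verdict.
The state is a dict: "time_s": time; "qpos": joint angles; "joint_vel": joint speeds; "tau": joint torques, N m; "ee_pos": TCP position; "eef_rot": TCP orientation; "force": force on the tool from outside, world axes, zero at the start; "moment": the same for the moment, N m; "grip_width": finger opening in m.
Only numpy, scipy, OpenCV 4.12 (cv2) and the standard library are available. Lean on these libraries where they do the work, as an engineer would, in place of code of your own. Each camera call takes 0.05 s, during which the arm holds its last target. There are 200 camera calls.

## Working session

There is one attempt and no reset: what is moved stays moved. The work goes in short steps, Python scripts to look and compute and a tool call to move; the robot and the scene stay as the last step left them, time stands still between calls to the robot, and variables do not carry over. Pictures are saved under pics/ and viewed, about 8 in all and at most 12, crops included, and the job is handed in when it is done.

Besides the shell and the picture viewer there is one more tool, called after "Emit:" as name(argument=value, ...) on one line, values as JSON. play_rows: Moves the arm, as the interface text tells. Its arguments: {"type":"object","properties":{"steps":{"type":"array"},"force":{"type":"number"}},"required":["steps"]}

```bash
mkdir -p pics; ls
cat > h.py <<'E'
import numpy as np, cv2
from station import ctrl
def ray(c,u,v):
    f=c["frame"].shape[0]/2/np.tan(np.radians(c["fovy"])/2)
    d=np.array([(u-c["cx"])/f,-(v-c["cy"])/f,-1.])
    M=np.array(c["world_to_cam"]);R=M[:3,:3]
    return -R.T@M[:3,3],R.T@d
def onz(c,u,v,z):
    o,d=ray(c,u,v);return o+d*(z-o[2])/d[2]
def proj(c,p):
    f=c["frame"].shape[0]/2/np.tan(np.radians(c["fovy"])/2)
    q=np.array(c["world_to_cam"])@np.append(p,1)
    return c["cx"]-f*q[0]/q[2],c["cy"]+f*q[1]/q[2]
E
python3 - <<'E'
from h import *
for n in("top","scene"):
    c=ctrl.camera(n);cv2.imwrite(f"pics/{n}0.png",c["frame"]);print(n,{k:v for k,v in c.items() if k!="frame"})
    np.save(f"{n}.npy",c,allow_pickle=True)
print(ctrl.get_obs())
E
```

```text
pics
top {'fovy': 48.772252761134595, 'cx': 254.65297013892274, 'cy': 191.50820108666176, 'world_to_cam': array([[-2.79222322e-02, -9.99609986e-01, -4.74565100e-04,
         3.44655134e-02],
       [ 9.88597221e-01, -2.76848824e-02,  1.48017170e-01,
        -5.56104326e-01],
       [-1.47972579e-01,  3.66381605e-03,  9.88984677e-01,
        -9.72000922e-01],
       [ 0.00000000e+00,  0.00000000e+00,  0.00000000e+00,
         1.00000000e+00]])}
scene {'fovy': 56.14989823665109, 'cx': 249.6651536781428, 'cy': 193.0326060727846, 'world_to_cam': array([[ 0.01986764,  0.99977651,  0.00722531, -0.04964114],
       [-0.56996614,  0.0053884 ,  0.82165051,  0.256556  ],
       [ 0.82142795, -0.02044244,  0.56994581, -1.57571762],
       [ 0.        ,  0.        ,  0.        ,  1.        ]])}
{'time_s': 0.1, 'qpos': array([-1.40259323e+00,  3.00419661e-01,  1.52149452e+00,  1.23681440e-05,
        1.32066775e+00, -6.66043568e-02]), 'joint_vel': array([-0.00093157,  0.00038165, -0.0038353 ,  0.00097496, -0.00034996,
        0.00113241]), 'tau': array([ 9.50006215e-04, -5.32644010e+01, -3.53284049e+01,  7.08943745e-02,
        2.34851689e-02, -4.87987643e-05]), 'ee_pos': array([ 0.12792222, -0.5346936 ,  0.20495115]), 'eef_rot': array([-3.14151486e+00,  9.86286989e-04, -1.33599190e+00]), 'force': array([ 0.25154585, -0.00713728, -0.72819203]), 'moment': array([-0.0021462 ,  0.03635845, -0.04929021]), 'grip_width': 0.09383663949393857}
```

View pics/top0.png

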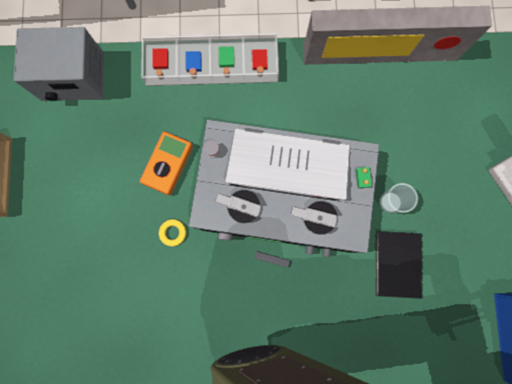

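View pics/scene0.png

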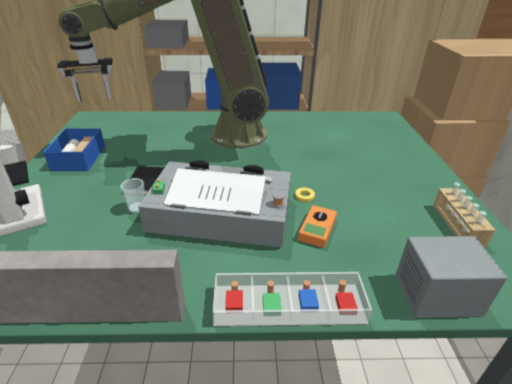

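The top view shows the case with its heads at about (244,207) and (320,217), the hatch plate at (227–350, 130–197), the coil at (214,150) and the plug block at (364,177). I'll measure the heads and tongues more precisely on an enlarged crop.

Run:
```python
from h import *
c=np.load("top.npy",allow_pickle=True).item();F=c["frame"]
cv2.imwrite("pics/crop.png",cv2.resize(F[115:260,185:385],None,fx=4,fy=4,interpolation=cv2.INTER_CUBIC))
g=F.max(2)
m=(g<45).astype(np.uint8);m[:170]=0;m[245:]=0;m[:,:215]=0;m[:,345:]=0
n,l,s,ce=cv2.connectedComponentsWithStats(m)
for i in range(1,n):
    if s[i,4]>20: print(s[i],ce[i])
for x0,x1 in((220,268),(295,345)):
    ys,xs=np.nonzero(m[185:238,x0:x1]);pts=np.stack([xs+x0,ys+185],1).astype(np.float32)
    (u,v),r=cv2.minEnclosingCircle(pts);print("circ",u,v,r,onz(c,u,v,.128))
# steel
hsv=cv2.cvtColor(F,cv2.COLOR_BGR2HSV)
print(F[205,228],F[208,244],F[225,270],F[190,215])
```

```text
[234 193  20   9  24] [242.29166667 197.25      ]
[310 202  26  12  92] [323.59782609 207.42391304]
[305 221   9  10  27] [308.7037037  224.66666667]
circ 240.0 210.5 25.985671997070312 [0.50310098 0.05219497 0.128     ]
circ 322.1164245605469 214.47259521484375 18.9171142578125 [ 0.48947168 -0.12558442  0.128     ]
[197 196 200] [132 129 128] [148 144 142] [162 158 156]
```

View pics/crop.png

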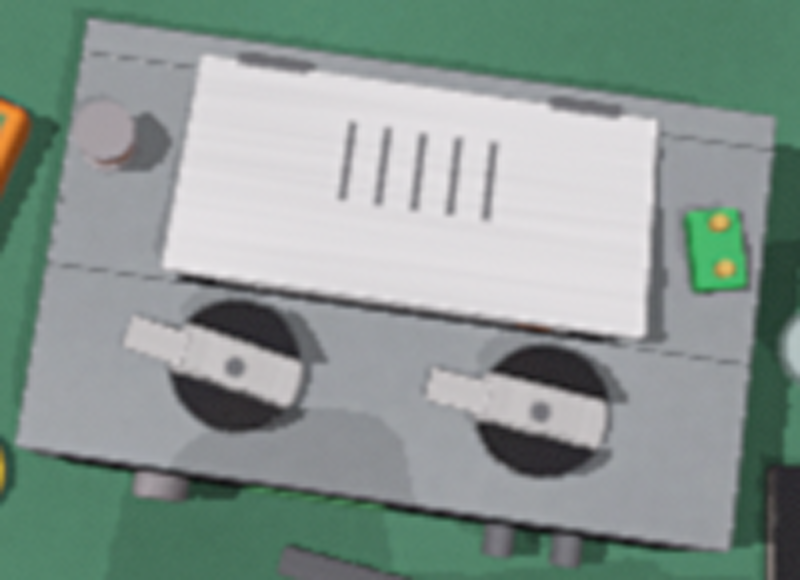

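```bash
cat >> h.py <<'E'
def frame(c):
    P=lambda x,y,z:onz(c,185+(x+.5)/4-.5,115+(y+.5)/4-.5,z)
    return P
E
python3 - <<'E'
from h import *
c=np.load("top.npy",allow_pickle=True).item();P=frame(c)
A=P(235,367,.112);B=P(540,411,.112)
C=[P(*p,.1) for p in((88,18),(775,117),(730,550),(18,447))]
y1=A-B;print(A,B,np.linalg.norm(y1)); print("yaw heads",np.arctan2(-y1[0],y1[1]))
for i in range(4): d=C[i]-C[(i+1)%4];print(np.linalg.norm(d),np.degrees(np.arctan2(d[1],d[0])))
cen=np.mean(C,0);yl=C[0]-C[1]+C[3]-C[2];yaw=np.arctan2(-yl[0],yl[1]);print("cen",cen,"yaw",yaw)
R=np.array([[np.cos(yaw),-np.sin(yaw)],[np.sin(yaw),np.cos(yaw)]])
for y in(.085,-.085): print("pred slot",cen[:2]+R@[-.065,y])
for (a,t) in((A,P(130,332,.113)),(B,P(430,384,.113))):
    d=t-a;h=np.arctan2(d[1],d[0]);print("heading",h,"latch",yaw+np.pi/2-h,np.linalg.norm(d))
# hatch angle: edge points along inst frame, search th where edge inst x fits
o=None
for th in np.arange(0,.45,.05):
    z=.104+.135*np.sin(th)+.003*np.cos(th); q=[R.T@(P(*p,z)[:2]-cen[:2]) for p in((163,268),(645,337))]
    print(round(th,2),q,.110-.135*np.cos(th)-.003*np.sin(th)*-1)
print(c["world_to_cam"][:3,:3].T@-c["world_to_cam"][:3,3])
E
```

```text
[0.51373785 0.04503824 0.112     ] [ 0.48465933 -0.12235571  0.112     ] 0.1699008434411512
yaw heads -0.17199675165126496
0.3988673622802103 79.90797644964984
0.24804934111702817 -9.809557390977147
0.39793084441095916 -99.79644667204785
0.2501085270120007 170.40387604094911
cen [ 0.56263736 -0.04996262  0.1       ] yaw -0.17356267598487013
pred slot [0.51329281 0.04498534]
pred slot [ 0.48393507 -0.12246054]
heading 1.2213371400599677 latch 0.17589651075005874 0.06140259441627911
heading 1.3023168601229658 latch 0.09491679068706071 0.06229718938074031
0.0 [array([-0.01464593,  0.13363651]), array([-0.01423105, -0.13831064])] -0.02500000000000001
0.05 [array([-0.01573517,  0.13299543]), array([-0.01532328, -0.13699377])] -0.024681347645508427
0.1 [array([-0.01682048,  0.13235667]), array([-0.01641157, -0.13568166])] -0.024026062062592994
0.15 [array([-0.01789915,  0.13172181]), array([-0.01749319, -0.13437759])] -0.023035781123944898
0.2 [array([-0.01896847,  0.13109246]), array([-0.01856545, -0.1330848 ])] -0.02171298001618245
0.25 [array([-0.02002577,  0.13047018]), array([-0.01962565, -0.13180655])] -0.020060965053173473
0.3 [array([-0.02106842,  0.12985652]), array([-0.02067116, -0.13054601])] -0.018083865411972804
0.35 [array([-0.02209381,  0.12925303]), array([-0.02169935, -0.12930635])] -0.015786622812029798
0.4 [array([-0.02309936,  0.1286612 ]), array([-0.02270767, -0.12809066])] -0.013174979163463541
[0.40689606 0.02261762 1.04362336]
```

```bash
cat >> h.py <<'E'
from scipy.spatial.transform import Rotation as Ro
CEN=np.array([.5626,-.0500]);YAW=-.173
def inst(x,y):
    return CEN+np.array([[np.cos(YAW),-np.sin(YAW)],[np.sin(YAW),np.cos(YAW)]])@[x,y]
def row(xy,z,yaw):
    o=ctrl.get_obs();R=Ro.from_euler("xyz",o["eef_rot"])
    d=R.inv().apply(np.array([*xy,z])-o["ee_pos"])*100
    t=(R.inv()*Ro.from_euler("xyz",[np.pi,0,yaw])).as_rotvec()
    print(np.round(d,2),np.round(t,3),"|",o["time_s"],o["ee_pos"].round(4),o["eef_rot"].round(3),o["force"].round(1),o["grip_width"])
E
python3 - <<'E'
from h import *
row(inst(0,0),.22,1.2)
E
```

```text
[-37.03 -53.55  -1.46] [-1.000e-03  0.000e+00 -2.536e+00] | 0.1 [ 0.1279 -0.5347  0.205 ] [-3.142e+00  1.000e-03 -1.336e+00] [ 0.3 -0.  -0.7] 0.09383663949393857
```

Emit:
play_rows(steps=[[[-10, -14, -2, 0, 0, -0.7, 0], [-37, -53.5, -1.5, 0, 0, -2.54, 0], [-37, -53.5, -1.5, 0, 0, -2.54, 0], [-37, -53.5, -1.5, 0, 0, -2.54, 0], [-37, -53.5, -1.5, 0, 0, -2.54, 0], [-37, -53.5, -1.5, 0, 0, -2.54, 0], [-37, -53.5, -1.5, 0, 0, -2.54, 0], [-37, -53.5, -1.5, 0, 0, -2.54, 0], [-37, -53.5, -1.5, 0, 0, -2.54, 0], [-37, -53.5, -1.5, 0, 0, -2.54, 0], [-37, -53.5, -1.5, 0, 0, -2.54, 0], [-37, -53.5, -1.5, 0, 0, -2.54, 0], [-37, -53.5, -1.5, 0, 0, -2.54, 0], [-37, -53.5, -1.5, 0, 0, -2.54, 0], [-37, -53.5, -1.5, 0, 0, -2.54, 0], [-37, -53.5, -1.5, 0, 0, -2.54, 0], [-37, -53.5, -1.5, 0, 0, -2.54, 0], [-37, -53.5, -1.5, 0, 0, -2.54, 0], [-37, -53.5, -1.5, 0, 0, -2.54, 0], [-37, -53.5, -1.5, 0, 0, -2.54, 0]]])

```text
time_s: 1.77
ee_pos: [0.5621, -0.0501, 0.2199]
eef_rot: [-3.14, -0.001, 1.171]
force: [-0.3, 0.4, -0.1]
grip_width: 0.0002
```

Run:
```python
from h import *
row(inst(0,0),.15,1.2);row(inst(0,0),.107,1.2)
```

```text
[0.03 0.05 6.99] [-0.001 -0.001 -0.029] | 1.7667 [ 0.5621 -0.0501  0.2199] [-3.140e+00 -1.000e-03  1.171e+00] [-0.3  0.4 -0.1] 0.00021672560386282001
[ 0.03  0.06 11.29] [-0.001 -0.001 -0.029] | 1.7667 [ 0.5621 -0.0501  0.2199] [-3.140e+00 -1.000e-03  1.171e+00] [-0.3  0.4 -0.1] 0.00021672560386282001
```

Emit:
play_rows(steps=[[[0, 0, 3.5, 0, 0, -0.03, 0], [0, 0, 6, 0, 0, -0.03, 0], [0, 0, 7, 0, 0, -0.03, 0], [0, 0, 7.6, 0, 0, -0.03, 0], [0, 0, 8.2, 0, 0, -0.03, 0], [0, 0, 8.8, 0, 0, -0.03, 0], [0, 0, 9.3, 0, 0, -0.03, 0], [0, 0, 9.8, 0, 0, -0.03, 0], [0, 0, 10.2, 0, 0, -0.03, 0], [0, 0, 10.6, 0, 0, -0.03, 0], [0, 0, 10.9, 0, 0, -0.03, 0], [0, 0, 11.1, 0, 0, -0.03, 0], [0, 0, 11.2, 0, 0, -0.03, 0], [0, 0, 11.3, 0, 0, -0.03, 0], [0, 0, 11.3, 0, 0, -0.03, 0]]])

```text
time_s: 3.02
ee_pos: [0.5619, -0.05, 0.1072]
eef_rot: [-3.14, -0.001, 1.201]
force: [-5.0, 0.7, 5.3]
grip_width: 0.0006
```

Force is 5 N at z=0.1072; press slightly further to find the hard stop.

Emit:
play_rows(steps=[[[0, 0, 0.1, 0, 0, 0, 0], [0, 0, 0.2, 0, 0, 0, 0], [0, 0, 0.3, 0, 0, 0, 0], [0, 0, 0.3, 0, 0, 0, 0], [0, 0, 0.3, 0, 0, 0, 0]]])

```text
time_s: 3.43
ee_pos: [0.5621, -0.05, 0.1069]
eef_rot: [3.142, -0.001, 1.201]
force: [-15.5, 2.1, 29.6]
grip_width: 0.0006
```

Hard stop reached, so the hatch is shut. Next I lift and move to the left fastener.

Emit:
play_rows(steps=[[[0, 0, -2, 0, 0, 0, 0], [0, 0, -5, 0, 0, 0, 0], [0, 0, -5, 0, 0, 0, 0.33], [0, 0, -5, 0, 0, 0, 0.33]]])

```text
time_s: 3.77
ee_pos: [0.5629, -0.0502, 0.1583]
eef_rot: [3.138, -0.002, 1.201]
force: [0.1, 0.3, 0.3]
grip_width: 0.0106
```

Run:
```python
from h import *
row((.5135,.045),.16,1.221);row((.5135,.045),.1145,1.221)
c=ctrl.camera("top");cv2.imwrite("pics/c1.png",cv2.resize(c["frame"][115:260,185:385],None,fx=4,fy=4))
```

```text
[ 7.08 -8.05 -0.19] [ 0.003 -0.002 -0.02 ] | 3.7667 [ 0.5629 -0.0502  0.1583] [ 3.138e+00 -2.000e-03  1.201e+00] [0.1 0.3 0.3] 0.010588997963286134
[ 7.08 -8.06  4.36] [ 0.003 -0.002 -0.02 ] | 3.7667 [ 0.5629 -0.0502  0.1583] [ 3.138e+00 -2.000e-03  1.201e+00] [0.1 0.3 0.3] 0.010588997963286134
```

Emit:
play_rows(steps=[[[3.5, -4, -0.2, 0, 0, -0.02, 0.33], [7.1, -8.05, -0.2, 0, 0, -0.02, 0.33], [7.1, -8.05, -0.2, 0, 0, -0.02, 0.33], [7.1, -8.05, -0.2, 0, 0, -0.02, 0.33], [7.1, -8.05, -0.2, 0, 0, -0.02, 0.33], [7.1, -8.05, 1, 0, 0, -0.02, 0.33], [7.1, -8.05, 2, 0, 0, -0.02, 0.33], [7.1, -8.05, 2.6, 0, 0, -0.02, 0.33], [7.1, -8.05, 3.0, 0, 0, -0.02, 0.33], [7.1, -8.05, 3.3, 0, 0, -0.02, 0.33], [7.1, -8.05, 3.3, 0, 0, -0.02, 0.33]]])

```text
time_s: 4.73
ee_pos: [0.5128, 0.045, 0.1232]
eef_rot: [3.142, -0.001, 1.22]
force: [0.5, 0.9, 0.3]
grip_width: 0.031
```

Run:
```python
from h import *
row((.5135,.045),.1145,1.221)
```

```text
[0.03 0.06 0.87] [ 0.    -0.001 -0.001] | 4.7333 [0.5128 0.045  0.1232] [ 3.142e+00 -1.000e-03  1.220e+00] [0.5 0.9 0.3] 0.03102232265332046
```

Emit:
play_rows(steps=[[[0, 0.05, 0.5, 0, 0, 0, 0.33], [0, 0.05, 0.8, 0, 0, 0, 0.33], [0, 0.05, 0.8, 0, 0, 0.08, 0.33], [0, 0.05, 0.8, 0, 0, 0.16, 0.33], [0, 0.05, 0.8, 0, 0, 0.24, 0.33], [0, 0.05, 0.8, 0, 0, 0.32, 0.33], [0, 0.05, 0.8, 0, 0, 0.4, 0.33], [0, 0.05, 0.8, 0, 0, 0.48, 0.33], [0, 0.05, 0.8, 0, 0, 0.56, 0.33], [0, 0.05, 0.8, 0, 0, 0.64, 0.33], [0, 0.05, 0.8, 0, 0, 0.72, 0.33], [0, 0.05, 0.8, 0, 0, 0.8, 0.33], [0, 0.05, 0.8, 0, 0, 0.88, 0.33], [0, 0.05, 0.8, 0, 0, 0.96, 0.33], [0, 0.05, 0.8, 0, 0, 1.04, 0.33], [0, 0.05, 0.8, 0, 0, 1.12, 0.33], [0, 0.05, 0.8, 0, 0, 1.2, 0.33], [0, 0.05, 0.8, 0, 0, 1.28, 0.33], [0, 0.05, 0.8, 0, 0, 1.36, 0.33], [0, 0.05, 0.8, 0, 0, 1.36, 0.33]]])

```text
time_s: 6.4
ee_pos: [0.5139, 0.0441, 0.1152]
eef_rot: [3.141, -0.002, -0.145]
force: [2.0, -3.1, -2.6]
grip_width: 0.0313
```

Run:
```python
from h import *
row((.5135,.045),.115,-.173);print(ctrl.get_obs()["moment"])
```

```text
[-0.05 -0.09  0.02] [ 0.    -0.002  0.028] | 6.4 [0.5139 0.0441 0.1152] [ 3.141e+00 -2.000e-03 -1.450e-01] [ 2.  -3.1 -2.6] 0.03131675384865444
[-0.81219371 -0.76378196  0.0812557 ]
```

Turning with about 0.08 N·m. I continue, 0.05 rad per row, until the moment rises at the stop.

Emit:
play_rows(steps=[[[0, 0, 0, 0, 0, 0.05, 0.33], [0, 0, 0, 0, 0, 0.1, 0.33], [0, 0, 0, 0, 0, 0.15, 0.33], [0, 0, 0, 0, 0, 0.2, 0.33], [0, 0, 0, 0, 0, 0.23, 0.33], [0, 0, 0, 0, 0, 0.23, 0.33]]])

```text
time_s: 6.9
ee_pos: [0.514, 0.0437, 0.1151]
eef_rot: [3.141, -0.002, -0.376]
force: [1.0, -3.7, -0.4]
grip_width: 0.0312
```

Run:
```python
from h import *
row((.5135,.045),.115,-.173);print(ctrl.get_obs()["moment"])
```

```text
[-0.09 -0.1   0.01] [ 0.001 -0.002 -0.203] | 6.9 [0.514  0.0437 0.1151] [ 3.141e+00 -2.000e-03 -3.760e-01] [ 1.  -3.7 -0.4] 0.03118574515754663
[-0.72215324 -0.0905823   0.4764277 ]
```

Emit:
play_rows(steps=[[[0, 0, 0, 0, 0, 0.04, 0.33], [0, 0, 0, 0, 0, 0.08, 0.33], [0, 0, 0, 0, 0, 0.08, 0.33]]])

```text
time_s: 7.15
ee_pos: [0.514, 0.0436, 0.1151]
eef_rot: [3.14, -0.003, -0.453]
force: [0.3, -2.1, -0.0]
grip_width: 0.0315
```

Run:
```python
from h import *
row((.5135,.045),.115,-.25);print(ctrl.get_obs()["moment"])
```

```text
[-0.1  -0.1   0.01] [ 0.002 -0.003 -0.203] | 7.15 [0.514  0.0436 0.1151] [ 3.14e+00 -3.00e-03 -4.53e-01] [ 0.3 -2.1 -0. ] 0.031490338869056285
[-0.46249555 -0.02166269  2.68005529]
```

Hard stop (2.7 N·m). I back off into the slot's play and lift.

Emit:
play_rows(steps=[[[0, 0, 0, 0, 0, -0.1, 0.33], [0, 0, 0, 0, 0, -0.2, 0.33], [0, 0, 0, 0, 0, -0.24, 0.33], [0, 0, -1.5, 0, 0, -0.24, 0.33], [0, 0, -4.5, 0, 0, -0.24, 0.33], [0, 0, -5.5, 0, 0, -0.24, 0.33], [0, 0, -5.5, 0, 0, -0.24, 0.33]]])

```text
time_s: 7.73
ee_pos: [0.515, 0.0439, 0.1725]
eef_rot: [3.141, -0.007, -0.212]
force: [-0.6, 0.1, 0.2]
grip_width: 0.0313
```

Run:
```python
from h import *
row((.4843,-.1224),.17,1.302);
```

```text
[ 0.5  16.91  0.26] [ 0.006 -0.005 -1.514] | 7.7333 [0.515  0.0439 0.1725] [ 3.141 -0.007 -0.212] [-0.6  0.1  0.2] 0.031287698911805883
```

Emit:
play_rows(steps=[[[0.5, 16.9, 0.2, 0.006, -0.005, -1.514, 0.33], [0.5, 16.9, 0.2, 0.006, -0.005, -1.514, 0.33], [0.5, 16.9, 0.2, 0.006, -0.005, -1.514, 0.33], [0.5, 16.9, 0.2, 0.006, -0.005, -1.514, 0.33], [0.5, 16.9, 0.2, 0.006, -0.005, -1.514, 0.33], [0.5, 16.9, 0.2, 0.006, -0.005, -1.514, 0.33], [0.5, 16.9, 0.2, 0.006, -0.005, -1.514, 0.33], [0.5, 16.9, 0.2, 0.006, -0.005, -1.514, 0.33], [0.5, 16.9, 0.2, 0.006, -0.005, -1.514, 0.33], [0.5, 16.9, 0.2, 0.006, -0.005, -1.514, 0.33], [0.5, 16.9, 0.2, 0.006, -0.005, -1.514, 0.33], [0.5, 16.9, 0.2, 0.006, -0.005, -1.514, 0.33], [0.5, 16.9, 0.2, 0.006, -0.005, -1.514, 0.33], [0.5, 16.9, 0.2, 0.006, -0.005, -1.514, 0.33], [0.5, 16.9, 0.2, 0.006, -0.005, -1.514, 0.33]]])

```text
time_s: 8.98
ee_pos: [0.484, -0.1222, 0.1695]
eef_rot: [-3.14, -0.001, 1.299]
force: [0.3, 0.1, 1.5]
grip_width: 0.031
```

Run:
```python
from h import *
row((.4843,-.1224),.115,1.302);
```

```text
[-0.01  0.04  5.45] [-0.001 -0.001 -0.003] | 8.9833 [ 0.484  -0.1222  0.1695] [-3.140e+00 -1.000e-03  1.299e+00] [0.3 0.1 1.5] 0.031001165525566438
```

Emit:
play_rows(steps=[[[0, 0, 2, 0, 0, 0, 0.33], [0, 0, 3.5, 0, 0, 0, 0.33], [0, 0, 4, 0, 0, 0, 0.33], [0, 0, 4.3, 0, 0, 0, 0.33], [0, 0, 4.6, 0, 0, 0, 0.33], [0, 0, 4.7, 0, 0, 0, 0.33]]])

```text
time_s: 9.48
ee_pos: [0.4841, -0.1222, 0.1227]
eef_rot: [-3.141, -0.001, 1.299]
force: [0.7, -0.9, 0.1]
grip_width: 0.0313
```

In the slot without contact. Now I turn it.

Emit:
play_rows(steps=[[[0, 0, 0.4, 0, 0, 0, 0.33], [0, 0, 0.75, 0, 0, 0, 0.33], [0, 0, 0.75, 0, 0, 0.1, 0.33], [0, 0, 0.75, 0, 0, 0.18, 0.33], [0, 0, 0.75, 0, 0, 0.26, 0.33], [0, 0, 0.75, 0, 0, 0.34, 0.33], [0, 0, 0.75, 0, 0, 0.42, 0.33], [0, 0, 0.75, 0, 0, 0.5, 0.33], [0, 0, 0.75, 0, 0, 0.58, 0.33], [0, 0, 0.75, 0, 0, 0.66, 0.33], [0, 0, 0.75, 0, 0, 0.74, 0.33], [0, 0, 0.75, 0, 0, 0.82, 0.33], [0, 0, 0.75, 0, 0, 0.9, 0.33], [0, 0, 0.75, 0, 0, 0.98, 0.33], [0, 0, 0.75, 0, 0, 1.06, 0.33], [0, 0, 0.75, 0, 0, 1.14, 0.33], [0, 0, 0.75, 0, 0, 1.22, 0.33], [0, 0, 0.75, 0, 0, 1.3, 0.33], [0, 0, 0.75, 0, 0, 1.38, 0.33], [0, 0, 0.75, 0, 0, 1.44, 0.33]]])

```text
time_s: 11.15
ee_pos: [0.485, -0.1231, 0.1155]
eef_rot: [3.141, -0.002, -0.146]
force: [5.0, -7.5, -3.2]
grip_width: 0.0308
```

Emit:
play_rows(steps=[[[0, 0, 0, 0, 0, 0.06, 0.33], [0, 0, 0, 0, 0, 0.12, 0.33], [0, 0, 0, 0, 0, 0.18, 0.33], [0, 0, 0, 0, 0, 0.22, 0.33], [0, 0, 0, 0, 0, 0.26, 0.33], [0, 0, 0, 0, 0, 0.26, 0.33]]])

```text
time_s: 11.65
ee_pos: [0.4851, -0.1238, 0.1155]
eef_rot: [3.14, -0.003, -0.407]
force: [0.1, -5.5, -2.1]
grip_width: 0.0316
```

Run:
```python
from h import *
row((.4843,-.1224),.115,-.2);print(ctrl.get_obs()["moment"])
```

```text
[-0.13 -0.1   0.05] [ 0.002 -0.003 -0.207] | 11.65 [ 0.4851 -0.1238  0.1155] [ 3.14e+00 -3.00e-03 -4.07e-01] [ 0.1 -5.5 -2.1] 0.03155691354607186
[-1.13563132 -0.16316391  1.16821188]
```

Emit:
play_rows(steps=[[[0, 0, 0, 0, 0, 0.03, 0.33], [0, 0, 0, 0, 0, 0.05, 0.33], [0, 0, 0, 0, 0, 0.05, 0.33]]])

```text
time_s: 11.9
ee_pos: [0.4851, -0.124, 0.1155]
eef_rot: [3.139, -0.004, -0.456]
force: [0.0, -1.9, -1.5]
grip_width: 0.0315
```

Run:
```python
from h import *
print(ctrl.get_obs()["moment"])
```

```text
[-0.55903157 -0.05779214  2.67486994]
```

Emit:
play_rows(steps=[[[0, 0, 0, 0, 0, -0.1, 0.33], [0, 0, 0, 0, 0, -0.2, 0.33], [0, 0, 0, 0, 0, -0.24, 0.33], [0, 0, -1.5, 0, 0, -0.24, 0.33], [0, 0, -4.5, 0, 0, -0.24, 0.33], [0, 0, -8, 0, 0, -0.24, 0.33], [0, -4, -10, 0, 0, -0.24, 0.33], [-4, 4, -12, 0, 0, -0.24, 0.33], [-8, 8, -13, 0, 0, -0.24, 0.33], [-12, 12, -13, 0, 0, -0.24, 0.33], [-16, 16, -13, 0, 0, -0.24, 0.33], [-16, 20, -13, 0, 0, -0.24, 0.33], [-16, 20, -13, 0, 0, -0.24, 0.33], [-16, 20, -13, 0, 0, -0.24, 0.33], [-16, 20, -13, 0, 0, -0.24, 0.33], [-16, 20, -13, 0, 0, -0.24, 0.33]]])

```text
time_s: 13.23
ee_pos: [0.2521, -0.2337, 0.2458]
eef_rot: [3.138, -0.005, -0.221]
force: [0.5, 0.0, 0.1]
grip_width: 0.031
```

Run:
```python
from h import *
c=ctrl.camera("top");print(ctrl.get_obs()["force"]);cv2.imwrite("pics/c2.png",cv2.resize(c["frame"][100:280,140:430],None,fx=2.7,fy=2.7,interpolation=cv2.INTER_CUBIC))
```

```text
[-0.68894708 -0.15050729 -0.66851746]
```

View pics/c2.png

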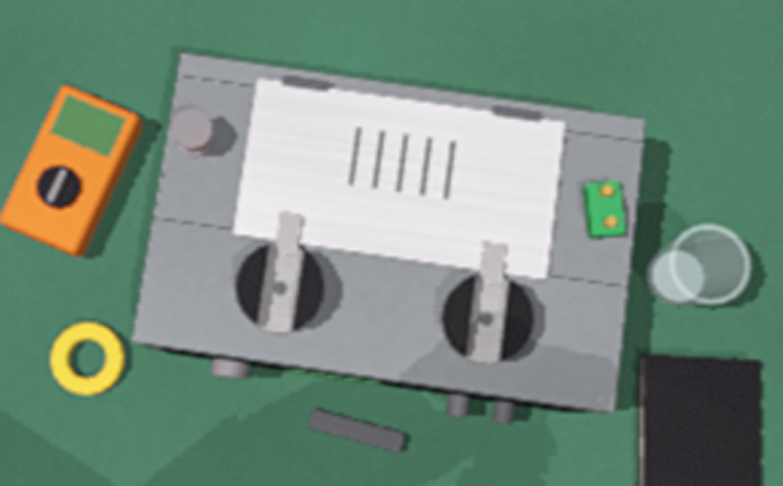

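The picture shows both tongues over the hatch's free edge, tips at about (292,213) and (495,243) in the crop. The hatch is flat and the bystanders look unmoved. I'll put numbers on the angles before handing in.

Run:
```python
from h import *
c=ctrl.camera("top");P=lambda x,y,z:onz(c,140+(x+.5)/2.7-.5,100+(y+.5)/2.7-.5,z)
for a,t in(((280,288),(291,213)),((486,318),(494,243))):
    d=P(*t,.113)-P(*a,.112);print("latch",YAW+np.pi/2-np.arctan2(d[1],d[0]),np.linalg.norm(d))
R=Ro.from_euler("z",YAW)
for p in((235,236),(547,278)): print("edge inst",R.inv().apply(P(*p,.107)-[*CEN,0]))
c0=np.load("top.npy",allow_pickle=True).item()["frame"]
D=(cv2.absdiff(c0,c["frame"]).max(2)>60).astype(np.uint8)
n,l,s,ce=cv2.connectedComponentsWithStats(D);print([(*s[i],) for i in range(1,n) if s[i,4]>12])
```

```text
latch 1.5673432601710324 0.06288563192041983
latch 1.551926767578014 0.06228614074953925
edge inst [-0.02638074  0.12878017  0.107     ]
edge inst [-0.02386074 -0.13129076  0.107     ]
[(np.int32(343), np.int32(174), np.int32(4), np.int32(25), np.int32(36)), (np.int32(227), np.int32(183), np.int32(115), np.int32(39), np.int32(850)), (np.int32(226), np.int32(196), np.int32(16), np.int32(14), np.int32(163)), (np.int32(236), np.int32(203), np.int32(24), np.int32(20), np.int32(253)), (np.int32(326), np.int32(213), np.int32(12), np.int32(15), np.int32(133)), (np.int32(313), np.int32(223), np.int32(13), np.int32(11), np.int32(109)), (np.int32(404), np.int32(292), np.int32(9), np.int32(8), np.int32(43)), (np.int32(411), np.int32(299), np.int32(20), np.int32(11), np.int32(78)), (np.int32(407), np.int32(310), np.int32(7), np.int32(15), np.int32(39)), (np.int32(338), np.int32(320), np.int32(24), np.int32(4), np.int32(32)), (np.int32(394), np.int32(322), np.int32(7), np.int32(8), np.int32(38)), (np.int32(316), np.int32(324), np.int32(12), np.int32(2), np.int32(15)), (np.int32(275), np.int32(329), np.int32(17), np.int32(5), np.int32(37)), (np.int32(404), np.int32(338), np.int32(6), np.int32(21), np.int32(47)), (np.int32(415), np.int32(342), np.int32(5), np.int32(9), np.int32(29)), (np.int32(392), np.int32(347), np.int32(10), np.int32(11), np.int32(63)), (np.int32(433), np.int32(347), np.int32(61), np.int32(37), np.int32(1101)), (np.int32(220), np.int32(349), np.int32(26), np.int32(16), np.int32(168)), (np.int32(187), np.int32(363), np.int32(26), np.int32(21), np.int32(255)), (np.int32(394), np.int32(365), np.int32(37), np.int32(19), np.int32(565)), (np.int32(503), np.int32(377), np.int32(9), np.int32(7), np.int32(26))]
```

```bash
python3 -c "
from station import ctrl
print(ctrl.hand_in())"
```

```text
the job is handed in; nothing more can be done
None
```

I pressed the hatch shut and turned both fasteners clockwise to their hard stops, then backed the arm clear and handed the job in at about 13.5 s. The hand-in reports no verdict, so these are my own last checks:

- **Hatch:** it met its hard stop at 107 mm, with about 30 N on the fingertips. Seen from above, its free edge lies at −26 and −24 mm at its two corners, against −25 mm nominal.
- **Fasteners:** I used the two fingers spread in each slot. The moment rose to about 2.7 N·m at each stop, and the last picture gives about 1.57 rad (left) and 1.55 rad (right).
- **Bystanders:** comparing the first and last pictures shows no change at any of them. The only differences are at the hatch and fasteners, the arm and its shadow.

No check failed or disagreed.

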